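Refit the hob's control knob and hold it pressed in

ROBOT

A 6-joint arm with a two-finger parallel gripper is mounted at the origin on the work surface. World frame = base frame: x ahead of the robot, y to its left, z up, the work surface at z = 0. Lengths are in m, angles in rad, forces in N, time in s.
With the tool pointing down it reaches from about 0.3 to 0.875 m from the base axis. Payload 6.4 kg.
Tool frame: the origin (TCP) lies at the very end of the fingers, on their centre line; the grasp point (between the pads) lies 19 mm behind it; z points along the fingers, y is the line along which they close (so a half turn about z gives the same grasp; the last joint's range is limited). The gripper opens to 85 mm and grips with 20 to 120 N. Pads are 22 mm wide; open, the fingers measure 114 mm over their backs; the gripper's body (76 mm by 85 mm) begins 54 mm behind the grasp point. The pads swing forward as they close: fully open they stand 13 mm farther back than shut.
Start: joints at [-1.445, 0.181, 1.607, -0, 1.354, -0.206], TCP at [0.187, -0.544, 0.231] pointing down, gripper open.
Joint ranges: [-2.99, 2.99], [-0.89, 2.07], [0.3, 2.58], [-1.14, 4.28], [0, 2.63], [-3.12, 3.12]. Speed limits (rad/s): [2.57, 2.57, 3.01, 3.14, 3.14, 3.14].

INTERFACE

Orientations are given as a unit quaternion [w, x, y, z].
In Python, from bench import ctrl, viewer, status gives the robot as it stands (ctrl), with the cameras (viewer) and the readings (status).
- The arm moves only by the tool pendant, called after "Call:" as name(argument=value, ...) on one line, values as JSON. Schema: {"type":"object","properties":{"increments":{"type":"array","items":{"type":"array","prefixItems":[{"type":"array","items":{"type":"number"},"minItems":3,"maxItems":3},{"type":"array","items":{"type":"number"},"minItems":3,"maxItems":3},{"type":"number"}],"minItems":3,"maxItems":3},"minItems":1,"maxItems":10},"only":{"type":"string"},"quiet":{"type":"boolean"},"lines":{"type":"string"}},"required":["increments"],"additionalProperties":false}. increments is a list of rows, 1 to 10 of them, each written [[dx, dy, dz], [rx, ry, rz], opening]: dx, dy, dz in units of 100 mm, then a rotation vector rx, ry, rz in units of 0.2 rad, then the opening from 0.0 (shut) to 1.0 (fully open); each row is the pose to reach, as a shift and turn from the pose commanded when the call began, along the tool's axes at that moment; what a row does not reach only later rows make up. A row lasts 1/8 s, in which the tool goes at most 0.0625 m and 0.188 rad, less where a joint would pass 70% of its speed; a pose out of reach is approached as far as the arm can. The fingers move at their own pace and stop on an object; the grip force is fixed at half the most. Time passes only in rows, so rows that do not move let the fingers close. The tool returns the time, the measured TCP pose, the force, the opening and the grip force at its end. only (a regular expression) keeps the lines of the reply that match it, lines (a string "A,B") keeps lines A to B, and quiet returns only ok. Input that does not fit is refused with a message, and nothing moves.
- status.get_obs(): the state, without advancing time (a new reading comes with each control period).
- viewer.camera(name): name is "side" or "top"; returns the picture (480x640x3 uint8, blue, green, red); there is no depth.
- viewer.camera_params(name): a dict with "fovy" (degrees; the focal length in pixels is half the picture's height over the tangent of half this angle, whatever the lens; pixels are square), "cx", "cy" (the principal point, pixels), "dist" ([k1, k2, p1, p2, k3] as OpenCV has them; the pictures are not rectified), "view" (4x4, takes a point from world to camera coordinates). Camera axes: x right, y up, looking along -z (the intrinsics and any distortion apply to the point x, -y, -z); pixel columns grow to the right and rows downward; lengths in m; the calibration is good to about 2 mm. A picture is of the moment at which its call begins. camera_params takes no time and is no camera call.
- ctrl.hand_in(): hands the job in; it is judged then, once.
The state is a dict: "time_s": time; "q": joint angles; "dq": joint speeds; "joint_efforts": joint torques, N m; "eef_pos": TCP position; "eef_rot": TCP orientation; "wrist_force": force on the tool from outside, world axes, zero at the start; "torque": the same for the moment, N m; "opening": opening from 0.0 (shut) to 1.0 (fully open); "grasp_force": force on a finger pad.
Only numpy, scipy, OpenCV 4.12 (cv2) and the standard library are available. Lean on these libraries where they do the work, as an engineer would, in place of code of your own. Each camera call takes 0.05 s, during which the arm holds its last target. There are 200 camera calls.

TASK

The knob of the hob's bare control has come off: first press that control's loose trim ring all the way down, then take the loose knob from the counter, turn it so its D-shaped bore matches the flat on the shaft and push it fully home. Then press the knob in against the shaft's spring as far as it goes, as one does to light a burner, and finish like that, with the gripper still pressing the knob in: do not let go. Leave the mug, the jar and the spoon where they are.

Things in the scene. Friction and masses are not known exactly. Their poses are not given: they have to be found in the camera images.
- knob: Loose knob (grey skirt, black grip), about 70 g, upright on the counter. Origin: centre of its underside, z up. Round skirt 44 mm across, 20 mm high; on it a bar grip along x, 13 mm wide (y), from 20 to 38 mm above the underside, from x = -19 mm (blunt end) to x = +27 mm (pointed beak, overhangs the skirt 5 mm). At the start the beak points away from the robot, within 0.6 rad.
- knob_seat (a point): Centre of the closed end of the D-shaped bore in the knob's underside, 17 mm above the underside on its axis; axes as the knob's. Bore 14 mm across its round, its flat 3.5 mm from the axis on the +x side, under the beak: the beak must point the way the shaft's flat faces (a half turn off does not fit). 1 mm clearance all round; fits within about 0.15 rad.
- shaft_tip (a point): Top centre, on the axis of the round, of the bare upright brass D-shaft: 12 mm across, flat 2.5 mm from the axis, tip chamfered. Moves down with the shaft. z up, x the way the flat faces (within 0.85 rad of straight away from the robot). 33 mm above the hob's top when not pressed. With the knob home, knob_seat lies on this point.
- shaft (a joint): How far the D-shaft is pressed down, m: 0 at rest, 0.008 at its stop. A spring pushes back with 3 N at rest, 8 N at the stop. It does not turn. At the stop a fitted knob's underside is 2 mm above the pressed-down trim ring; a raised ring would block it.
- bezel_top (a point): Centre of the top of the aluminium trim ring around the bare shaft: 72 mm across the flat top, 76 mm at its foot, hole 22 mm. Its top is 11 to 13 mm above the hob's top at the start, 6 mm when pressed down. The shaft rises through the middle: press with the fingers some 40 mm apart astride it, or beside it.
- bezel (a joint): How far the trim ring is pressed down, m: 0 to 0.002 at the start, 0.007 fully down at its hard stop. It resists with about 5 N of friction and stays where it is left.
- hob: Fixed steel two-burner hob, 300 mm (x) by 440 mm (y), top 50 mm above the counter; origin under its centre at counter height. Two controls side by side, 160 mm apart, 105 mm from its centre towards the robot (-x); either may be the bare one. Pan supports rise 35 mm above its top and begin 61 mm beyond the controls' axes.
- fitted_knob: The hob's other control, complete, fixed: an identical knob on its shaft in an identical, pressed-down trim ring. Origin at the hob's top on its axis, x along its beak. Its knob's top is 54 mm above the hob's top.
- mug: White mug standing on the counter, 76 mm across, 90 mm high, origin under its centre. A bystander.
- jar: Closed amber glass jar, 60 mm across, 100 mm high, origin under its centre. A bystander.
- spoon: Wooden spoon, 200 mm long, lying on the counter along its x axis. A bystander.

How it is judged:
On the way, in this order (a step that is already met when the one before it is completed fails the run):
1. the trim ring of the bare control is pressed down (value of joint bezel above 0.0055 m), for 0.2 s.
2. the knob is fully home on the D-shaft, its flat matched (z of knob_seat in the frame of shaft_tip between -0.003 and 0.003 m and horizontal distance between knob_seat and shaft_tip below 0.003 m and angle between the x axis of knob and the x axis of shaft_tip, either way round below 0.3 rad and angle between the z axis of knob and the z axis of shaft_tip, either way round below 0.15 rad and value of joint bezel above 0.0055 m), for 0.2 s.
At the end, for the whole second after the job is handed in: Fingers still press the knob (over 1 N): shaft in by over 5 of its 8 mm, knob home on it (bore end within 3 mm of the tip in height and sideways, flats within 0.3 rad, upright within 0.15 rad), trim ring down over 5.5 of 7 mm; mug, jar and spoon within 50 mm of their start (all of step 2 and value of joint shaft above 0.005 m and contact force between the fingers and knob above 1 N and distance of each of mug, jar, spoon from where it was at the start of the episode below 0.05 m); the arm keeps its last pose, push and grip.
It fails at once if the mug is knocked away (distance of mug from where it was at the start of the episode above 0.05 m).
It fails at once if the jar is knocked away (distance of jar from where it was at the start of the episode above 0.05 m).
It fails at once if the spoon is knocked away (distance of spoon from where it was at the start of the episode above 0.05 m).
It also fails if it takes over 51 s, if anything falls off the work surface, if the arm or the gripper's body presses on something with over 40 N, if the wrist force passes 120 N, or if a joint passes its speed limit or range.

## Working session

There is one attempt and no reset: what is moved stays moved. The work goes in short steps, Python scripts to look and compute and a tool call to move; the robot and the scene stay as the last step left them, time stands still between calls to the robot, and variables do not carry over. Pictures are saved under pics/ and viewed, at most 10 in all, crops included, and the job is handed in when it is done.

```bash
ls; mkdir -p pics; python3 - <<'E'
from bench import ctrl, viewer, status
import cv2
for n in("top","side"):
    cv2.imwrite(f"pics/{n}0.png",viewer.camera(n))
    p=viewer.camera_params(n);print(n,p)
o=status.get_obs();print(o)
E
```

```text
bench.py
pics
top {'fovy': 51.14911360902698, 'cx': 316.7436580489512, 'cy': 236.60232317174842, 'dist': array([-0.07499975,  0.        ,  0.        ,  0.        ,  0.        ]), 'view': array([[ 2.42433279e-02, -9.99701617e-01,  2.98970977e-03,
        -7.21482173e-02],
       [ 9.90778587e-01,  2.44255002e-02,  1.33271101e-01,
        -5.61155509e-01],
       [-1.33304361e-01, -2.68794581e-04,  9.91075111e-01,
        -1.30014818e+00],
       [ 0.00000000e+00,  0.00000000e+00,  0.00000000e+00,
         1.00000000e+00]])}
side {'fovy': 55.54294304371225, 'cx': 312.3695044875879, 'cy': 244.62147806995708, 'dist': array([-0.0198944,  0.       ,  0.       ,  0.       ,  0.       ]), 'view': array([[-0.78890156, -0.61396241,  0.0261627 ,  0.40276497],
       [ 0.33606541, -0.39539562,  0.85482299, -0.2663709 ],
       [-0.51448457,  0.68316357,  0.51825975, -0.79388249],
       [ 0.        ,  0.        ,  0.        ,  1.        ]])}
{'time_s': 0.1, 'q': array([-1.44525743e+00,  1.81492083e-01,  1.60789351e+00,  7.78637111e-06,
        1.35380129e+00, -2.06280384e-01]), 'dq': array([-2.09773879e-03, -1.25802488e-03, -3.98293032e-03,  1.29601083e-04,
       -1.19319138e-03, -7.05618878e-05]), 'joint_efforts': array([ 5.55638653e-04, -4.45876408e+01, -3.52237022e+01, -3.12346110e-04,
        4.08394917e-03,  5.24293739e-05]), 'eef_pos': array([ 0.18728083, -0.54312667,  0.230467  ]), 'eef_rot': array([-7.96315717e-04,  9.86268363e-01,  1.65148665e-01,  3.59696510e-05]), 'wrist_force': array([-0.79753685, -0.69011171, -0.34907358]), 'torque': array([ 0.04689176,  0.01618054, -0.01661668]), 'grasp_force': 0.0, 'opening': 0.998715359090678}
```

View pics/top0.png

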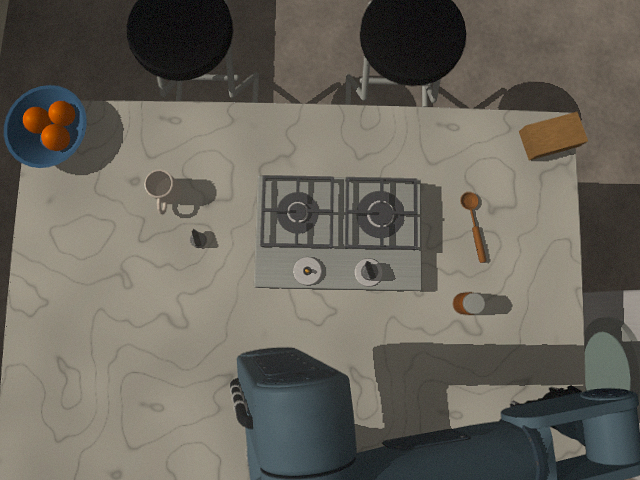

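View pics/side0.png

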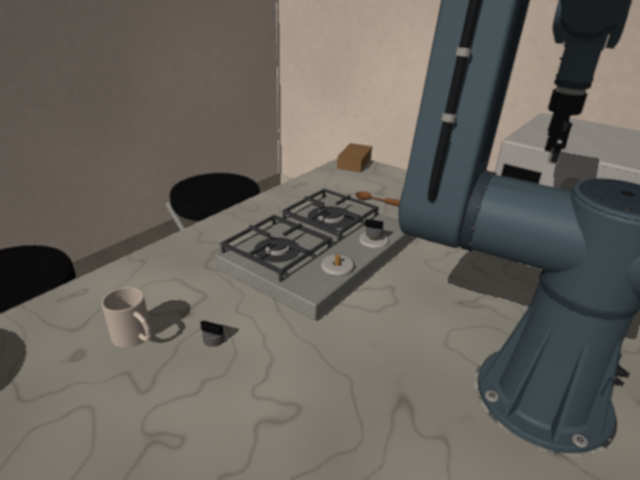

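The top view shows the loose knob at about (198,239), the bare shaft at (308,271) and the fitted knob at (369,271). In the side view the knob is at (212,334) and the shaft at (338,262). I'll zoom in on each for accurate measurements.

```bash
cat > h.py <<'E'
import numpy as np,cv2
from bench import ctrl, viewer, status
from scipy.spatial.transform import Rotation as R
def K(n):
    p=viewer.camera_params(n);f=240/np.tan(np.radians(p["fovy"]/2))
    return np.array([[f,0,p["cx"]],[0,f,p["cy"]],[0,0,1.]]),p["dist"],p["view"]
F=np.diag([1,-1,-1.])
def proj(n,P):
    k,d,V=K(n);r=F@V[:3,:3];t=F@V[:3,3]
    return cv2.projectPoints(np.atleast_2d(np.array(P,float)),cv2.Rodrigues(r)[0],t,k,d)[0][:,0]
def ray(n,uv):
    k,d,V=K(n);x,y=cv2.undistortPoints(np.array([[uv]],float),k,d)[0,0]
    c=-V[:3,:3].T@V[:3,3];v=V[:3,:3].T@F@np.array([x,y,1.]);return c,v/np.linalg.norm(v)
def atz(n,uv,z):
    c,v=ray(n,uv);return c+v*(z-c[2])/v[2]
def tri(a,b,na="top",nb="side"):
    c1,v1=ray(na,a);c2,v2=ray(nb,b)
    s=np.linalg.lstsq(np.c_[v1,-v2],c2-c1,rcond=None)[0]
    p,q=c1+s[0]*v1,c2+s[1]*v2;return (p+q)/2,np.linalg.norm(p-q)
def crop(im,x,y,w=50,h=37,s=8):
    c=cv2.resize(im[y-h//2:y-h//2+h,x-w//2:x-w//2+w],None,fx=s,fy=s,interpolation=cv2.INTER_CUBIC)
    for i in range(0,w,10): cv2.putText(c,str(x-w//2+i),(i*s,8),0,.3,(0,0,255));cv2.line(c,(i*s,8),(i*s,14),(0,0,255))
    for i in range(0,h,10): cv2.putText(c,str(y-h//2+i),(0,i*s+4),0,.3,(0,0,255))
    return c
E
python3 - <<'E'
from h import *
t=cv2.imread("pics/top0.png");s=cv2.imread("pics/side0.png")
m=np.vstack([np.hstack([crop(t,198,239),crop(t,308,271)]),np.hstack([crop(s,212,334),crop(s,338,262)])])
cv2.imwrite("pics/m0.png",m)
print(tri((198,239),(212,332)),tri((308,271),(338,258)))
E
```

```text
(array([0.55188991, 0.26471893, 0.01733627]), np.float64(0.0023958047432517528)) (array([ 0.46864436, -0.03775452,  0.07468377]), np.float64(0.0014122515121393277))
```

View pics/m0.png

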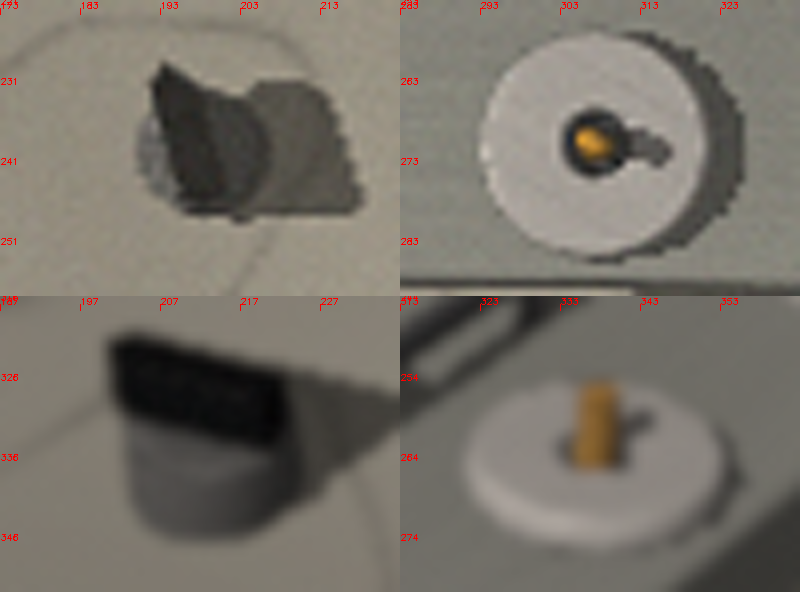

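```bash
python3 - <<'E'
from h import *
A={n:np.mean([viewer.camera(n).astype(float) for _ in range(6)],0) for n in("top","side")}
np.savez("avg.npz",**A)
np.set_printoptions(linewidth=200)
g=A["top"].mean(2);print(g[226:252,188:212].astype(int))
t=A["top"];s=(t[...,2]-t[...,0]);print(s[264:279,300:320].astype(int));print(t[264:279,300:320,2].astype(int))
t=A["side"];s=(t[...,2]-t[...,0]);print(s[250:270,328:350].astype(int))
E
```

```text
[[139 139 140 139 140 140 140 141 139 139 138 139 141 139 138 137 135 135 132 126 120 120 132 138]
 [138 137 139 138 139 141 140 140 141 139 140 140 140 141 141 141 140 139 136 136 131 122 123 134]
 [139 139 138 139 137 121 146 143 141 139 140 141 141 140 140 140 141 140 141 139 136 131 124 128]
 [138 140 138 141 136  54  85 125 145 141 141 142 141 140 140 142 141 143 142 142 140 138 131 125]
 [138 137 140 139  88  38  45  63 108 146 143 141 142 141 140 143 143 145 147 148 146 144 141 130]
 [138 138 139 108  42  40  41  40  51  86 130 147 144 143 142 143 131  85  87  86  86  88  83 102]
 [138 139 141 132  37  42  44  43  41  45  65  75  98 132 149 133  82  76  81  78  78  78  79  78]
 [138 138 140 136  54  43  42  45  41  40  50  58  59  68  72  79  80  82  80  80  80  80  81  78]
 [138 138 141 138  67  40  42  44  45  39  48  61  59  58  58  56  66  82  81  81  79  80  80  79]
 [138 139 138 116  77  39  43  41  44  43  45  60  62  61  59  58  62  74  81  81  80  80  83  78]
 [138 139 126  98  97  39  46  43  45  43  41  53  60  60  60  61  55  56  75  82  79  80  81  80]
 [138 138 1
[... 4647 characters left out ...]
11 10 10]
 [11 11 11 11 10 11 24 54 80 82 72 52 25  9  6  7  8 10 11 11 11 11]
 [11 11 11 11 10 11 27 59 81 82 71 50 23  8  8  9 10 11 11 11 11 11]
 [11 11 11 10  9 11 34 69 85 82 69 47 20  9  9 11 11 11 11 11 11 11]
 [11 11 11 10  9 11 37 73 86 81 68 44 18  9 10 11 11 11 11 11 10 10]
 [11 11 11 11 10 11 32 65 78 75 61 38 15  8 10 11 11 11 11 10 11 10]
 [11 11 11 11 10 11 22 42 51 48 38 24 12  8 10 11 11 11 10 11 11 11]
 [12 11 11 11 11 11 14 21 23 22 18 14 10 10 10 11 11 11 11 11 11 11]
 [11 11 12 11 11 11 11 12 13 12 12 11 10 10 11 11 11 11 11 11 11 11]
 [11 11 11 11 11 11 11 11 11 11 10 11 11 11 11 12 11 11 11 11 11 11]
 [13 12 12 11 11 11 11 11 11 11 11 11 11 12 11 12 11 12 11 11 10 10]]
```

```bash
cat > fit.py <<'E'
from h import *
from scipy.optimize import minimize
def mask(n,win,parts,blur=.5,S=8):
    x0,y0,w,h=win;m=np.zeros((h*S,w*S),np.uint8)
    for P in parts:
        q=((proj(n,P)-[x0,y0]+.5)*S-.5)*16
        cv2.fillConvexPoly(m,cv2.convexHull(np.round(q).astype(np.int32)),1,shift=4)
    m=cv2.resize(m.astype(np.float32),(w,h),interpolation=cv2.INTER_AREA)
    return cv2.GaussianBlur(m,(0,0),blur) if blur else m
def pr(pts,z0,z1): return np.vstack([np.c_[pts,np.full(len(pts),z)] for z in(z0,z1)])
a=np.linspace(0,2*np.pi,73)
def circ(r): return np.c_[r*np.cos(a),r*np.sin(a)]
def rot(p,x,y,t): c,s=np.cos(t),np.sin(t);return p@np.array([[c,s],[-s,c]])+[x,y]
def D(r=6e-3,f=2.5e-3):
    p=circ(r);p[:,0]=np.minimum(p[:,0],f)
    k=np.arccos(f/r);return np.vstack([p,[[f,r*np.sin(k)],[f,-r*np.sin(k)]]])
BAR=np.array([[-19,6.5],[-19,-6.5],[14,-6.5],[14,6.5],[27,0]])*1e-3
def res(I,Ms):
    A=np.stack([m.ravel() for m in Ms]+[np.ones(I.size)],1)
    c,*_=np.linalg.lstsq(A,I.ravel(),rcond=None);return ((A@c-I.ravel())**2).mean()/I.var(),c
def cut(I,w): return I[w[1]:w[1]+w[3],w[0]:w[0]+w[2]].astype(float)
E
cat > f1.py <<'E'
from fit import *
d=np.load("avg.npz")
T,Sd=d["top"],d["side"]
o=lambda I:np.clip((I[...,2]-I[...,0])/(I[...,2]+5),0.15,.6)
wt=(300,263,20,17);ws=(328,249,20,24)
It,Is=cut(o(T),wt),cut(o(Sd),ws)
def parts(p):return [pr(rot(D(),p[0],p[1],p[2]),.060,.083)]
def c(p,full=False):
    a_=res(It,[mask("top",wt,parts(p[:3]),.3)])[0]
    b_=res(Is,[mask("side",ws,parts([p[0]+p[3],p[1]+p[4],p[2]]),.8)])[0]
    return (a_,b_) if full else a_+b_+((p[3]**2+p[4]**2)/.004**2)*.02
for t in np.arange(-1,1.01,.25):
    r=minimize(lambda q:c([q[0],q[1],t,q[2],q[3]]),[.469,-.038,0,0],method="Nelder-Mead",options=dict(initial_simplex=np.array([[.469,-.038,0,0],[.473,-.038,0,0],[.469,-.034,0,0],[.469,-.038,.003,0],[.469,-.038,0,.003]]),maxiter=150))
    x=r.x;print(round(t,2),x.round(4),round(r.fun,4),np.round(c([x[0],x[1],t,x[2],x[3]],True),4))
# ring
wr=(286,247,44,48);Ir=np.clip(cut(T.mean(2),wr),100,165)
f=lambda q:res(Ir,[mask("top",wr,[pr(rot(circ(.036),q[0],q[1],0),q[2],q[2])],.3),mask("top",wr,[pr(rot(circ(.011),q[0],q[1],0),q[2],q[2])],.3)])[0]
r=minimize(lambda q:f([q[0],q[1],.062]),[.469,-.038],method="Nelder-Mead",options=dict(initial_simplex=[[.469,-.038],[.474,-.038],[.469,-.033]]));print("ring top",r.x,r.fun)
wr2=(316,240,44,40);Ir2=cut(Sd.mean(2),wr2)
h=lambda q:res(Ir2,[mask("side",wr2,[pr(rot(circ(.036),q[0],q[1],0),.062,.062)],.8),mask("side",wr2,[pr(rot(circ(.011),q[0],q[1],0),.062,.062)],.8)])[0]
r=minimize(h,[.469,-.038],method="Nelder-Mead",options=dict(initial_simplex=[[.469,-.038],[.474,-.038],[.469,-.033]]));print("ring side",r.x,r.fun)
# knob
wk=(186,224,18,26);Ik=np.clip(cut(T.mean(2),wk),42,60);wk2=(198,314,34,36);Ik2=np.clip(cut(Sd.mean(2),wk2),0,60)
bar=lambda q:[pr(rot(BAR,*q),.020,.038)]
g=lambda q:res(Ik,[mask("top",wk,bar(q[:3]),.3)])[0]+res(Ik2,[mask("side",wk2,bar([q[0]+q[3],q[1]+q[4],q[2]]),.8)])[0]
s0=np.array([.552,.265,.3,0,0]);r=minimize(g,s0,method="Nelder-Mead",options=dict(initial_simplex=np.vstack([s0,s0+np.diag([.004,.004,.15,.003,.003])]),maxiter=400));print("knob",r.x,r.fun)
E
python3 f1.py
```

```text
-1.0 [ 4.701e-01 -3.550e-02 -3.000e-04  4.000e-04] 0.1541 [0.1103 0.0435]
-0.75 [ 4.701e-01 -3.530e-02 -4.000e-04  8.000e-04] 0.1098 [0.0621 0.0466]
-0.5 [ 4.704e-01 -3.510e-02 -4.000e-04  1.000e-04] 0.0634 [0.0212 0.042 ]
-0.25 [ 4.704e-01 -3.500e-02 -5.000e-04  1.000e-04] 0.057 [0.0205 0.0362]
0.0 [ 4.704e-01 -3.490e-02 -3.000e-04  2.000e-04] 0.0727 [0.0447 0.0279]
0.25 [ 4.709e-01 -3.470e-02 -7.000e-04  3.000e-04] 0.1196 [0.0923 0.0267]
0.5 [ 0.4706 -0.0346  0.      0.0007] 0.1863 [0.1456 0.0401]
0.75 [ 4.705e-01 -3.430e-02 -2.000e-04  8.000e-04] 0.2226 [0.1799 0.0418]
1.0 [ 4.70e-01 -3.33e-02 -6.00e-04  1.00e-04] 0.2637 [0.2247 0.0385]
ring top [ 0.47024271 -0.03415644] 0.48110645196670565
ring side [ 0.4684834  -0.02829391] 0.670347128658326
knob [ 5.51321117e-01  2.65444533e-01  3.49555272e-01 -2.66101684e-03
 -4.12222585e-04] 0.2665974575818628
```

```bash
cat > go.py <<'E'
import sys
from h import *
x,y,z,psi=map(float,sys.argv[1:5])
o=status.get_obs();q=o["eef_rot"];M=R.from_quat([*q[1:],q[0]])
# target: z down, tool x at yaw psi
c,s=np.cos(psi),np.sin(psi)
G=R.from_matrix(np.array([[c,s,0],[s,-c,0],[0,0,-1]]))
print("t",o["time_s"],"p",o["eef_pos"].round(4),"F",o["wrist_force"].round(1),"op",round(o["opening"],3),"d",M.inv().apply(np.array([x,y,z])-o["eef_pos"]).round(4),"rv",(M.inv()*G).as_rotvec().round(3))
E
python3 go.py .4703 -.035 .14 0.332
python3 - <<'E'
from fit import *
d=np.load("avg.npz")
from h import *
def ov(n,x,y,outs,w=50,h=37,s=8):
    c=crop(d[n].astype(np.uint8),x,y,w,h,s)
    for P in outs:
        q=(proj(n,P)-[x-w//2,y-h//2]+.5)*s
        cv2.polylines(c,[cv2.convexHull(q.astype(np.int32))],True,(0,255,0),1)
    return c
k=[.5513,.2654,.35]
K1=[pr(rot(BAR,*k),.02,.038),pr(rot(circ(.022),*k),0,.02)]
k2=[.550,.2652,.35]
K2=[pr(rot(BAR,*k2),.02,.038),pr(rot(circ(.022),*k2),0,.02)]
sh=[.4703,-.035,-.36]
S=[pr(rot(D(),*sh),.062,.083),pr(rot(circ(.036),*sh),.062,.062)]
cv2.imwrite("pics/o0.png",np.vstack([np.hstack([ov("top",198,239,K1),ov("top",308,271,S)]),np.hstack([ov("side",212,334,K2),ov("side",338,262,S)])]))
E
```

```text
t 0.7 p [ 0.1873 -0.5436  0.2313] F [0.4 0.1 0. ] op 0.997 d [ 0.4332 -0.3887  0.0913] rv [-0. -0. -0.]
```

View pics/o0.png

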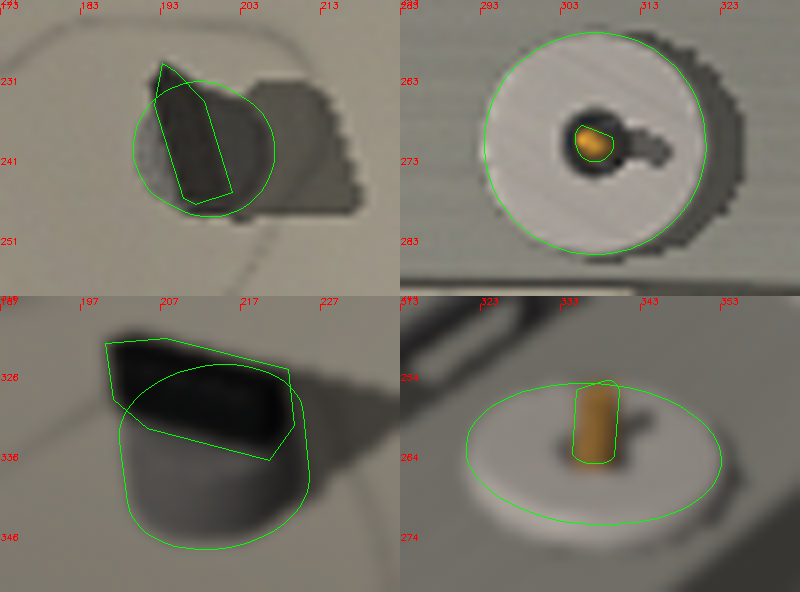

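The overlay confirms the shaft and ring fit, with the ring centred at about (307,271). The knob's beak model is off: the real tip is at about (193,229) with a blunter taper. I'll refit with a free taper.

```bash
cat > f2.py <<'E'
from fit import *
d=np.load("avg.npz");T,Sd=d["top"].mean(2),d["side"].mean(2)
wk=(186,225,16,24);wk2=(196,316,32,34)
I1=np.clip(cut(T,wk),42,120);I2=np.clip(cut(Sd,wk2),0,90)
def parts(q,tp):
    B=BAR.copy();B[2:4,0]=tp
    return pr(rot(B,*q),.02,.038),pr(rot(circ(.022),*q),0,.02)
def g(q,full=False):
    b,s=parts(q[:3],q[5]);b2,s2=parts([q[0]+q[3],q[1]+q[4],q[2]],q[5])
    u=res(I1,[mask("top",wk,[b],.3),mask("top",wk,[b,s],.3)])[0]
    v=res(I2,[mask("side",wk2,[b2],.8),mask("side",wk2,[b2,s2],.8)])[0]
    return (u,v) if full else u+v+.02*(q[3]**2+q[4]**2)/.004**2
for y0 in(.15,.3,.45):
    s0=np.array([.55,.266,y0,0,0,.018]);r=minimize(g,s0,method="Nelder-Mead",options=dict(initial_simplex=np.vstack([s0,s0+np.diag([.004,.004,.1,.003,.003,.004])]),maxiter=600));print(r.x.round(4),r.fun,g(r.x,True))
E
python3 f2.py
```

```text
Traceback (most recent call last):
  File "f2.py", line 14, in <module>
    s0=np.array([.55,.266,y0,0,0,.018]);r=minimize(g,s0,method="Nelder-Mead",options=dict(initial_simplex=np.vstack([s0,s0+np.diag([.004,.004,.1,.003,.003,.004])]),maxiter=600));print(r.x.round(4),r.fun,g(r.x,True))
                                          ~~~~~~~~^^^^^^^^^^^^^^^^^^^^^^^^^^^^^^^^^^^^^^^^^^^^^^^^^^^^^^^^^^^^^^^^^^^^^^^^^^^^^^^^^^^^^^^^^^^^^^^^^^^^^^^^^^^^^^^^^^^^^^^^^^^^^^^
  File "f2.py", line 11, in g
    v=res(I2,[mask("side",wk2,[b2],.8),mask("side",wk2,[b2,s2],.8)])[0]
                                       ~~~~^^^^^^^^^^^^^^^^^^^^^^^
  File "fit.py", line 6, in mask
    q=((proj(n,P)-[x0,y0]+.5)*S-.5)*16
        ~~~~^^^^^
  File "h.py", line 9, in proj
    k,d,V=K(n);r=F@V[:3,:3];t=F@V[:3,3]
          ~^^^
  File "h.py", line 5, in K
    p=viewer.camera_params(n);f=240/np.tan(np.radians(p["fovy"]/2))
ValueError: time passes only in moves, steps and waits
```

The manual's scale: shifts go in units of 100 mm and turns go in units of 0.2 rad. Converting my numbers, 0.433 m is 4.33, -0.389 m is -3.89.

Call:
pendant(increments=[[[4.33,-3.89,0.91],[0,0,0],0.45],[[4.33,-3.89,0.91],[0,0,0],0.45],[[4.33,-3.89,0.91],[0,0,0],0.45],[[4.33,-3.89,0.91],[0,0,0],0.45],[[4.33,-3.89,0.91],[0,0,0],0.45],[[4.33,-3.89,0.91],[0,0,0],0.45],[[4.33,-3.89,0.91],[0,0,0],0.45],[[4.33,-3.89,0.91],[0,0,0],0.45],[[4.33,-3.89,0.91],[0,0,0],0.45],[[4.33,-3.89,0.91],[0,0,0],0.45]])

```text
time_s: 1.95
eef_pos: [0.4707, -0.0319, 0.1399]
eef_rot: [-0.0, 0.986, 0.167, -0.0]
wrist_force: [1.0, 0.3, 0.4]
opening: 0.454
grasp_force: 0.0
```

```bash
python3 go.py .4703 -.035 .10 0.332
```

```text
t 1.95 p [ 0.4707 -0.0319  0.1399] F [1.  0.3 0.4] op 0.454 d [-0.0014  0.0028  0.0399] rv [-0.    -0.     0.003]
```

```bash
sed -i 's/^def K(n):/import functools\n@functools.cache\ndef K(n):/' h.py
```

Call:
pendant(increments=[[[-0.015,0.03,0.4],[0,0,0],0.45],[[-0.015,0.03,0.72],[0,0,0],0.45],[[-0.015,0.03,0.77],[0,0,0],0.45],[[-0.015,0.03,0.8],[0,0,0],0.45],[[-0.015,0.03,0.83],[0,0,0],0.45]])

```text
time_s: 2.58
eef_pos: [0.4708, -0.0387, 0.0586]
eef_rot: [0.001, 0.986, 0.165, 0.001]
wrist_force: [-1.4, 0.7, 5.2]
opening: 0.449
grasp_force: 2.4
```

```bash
python3 go.py .4703 -.035 .05 0.332; python3 f2.py
```

```text
t 2.575 p [ 0.4708 -0.0387  0.0586] F [-1.4  0.7  5.2] op 0.449 d [ 0.0007 -0.0037  0.0086] rv [ 0.002 -0.002 -0.   ]
[ 5.502e-01  2.648e-01  3.491e-01 -2.000e-03 -1.000e-04  2.080e-02] 0.23070442814560657 (np.float64(0.09135644265684097), np.float64(0.13417210687300127))
[ 5.500e-01  2.644e-01  3.638e-01 -1.900e-03  2.000e-04  2.110e-02] 0.23039219129672778 (np.float64(0.09143048248642648), np.float64(0.13431413328257608))
[ 5.493e-01  2.641e-01  3.712e-01 -1.400e-03  2.000e-04  2.320e-02] 0.2389918774365087 (np.float64(0.10005039142582524), np.float64(0.13637226212783662))
```

Scaled: 0.012 m is 0.12, 0.01 m is 0.1.

Call:
pendant(increments=[[[0,-0.03,0],[0,0,0],0.45],[[0,-0.03,0.04],[0,0,0],0.45],[[0,-0.03,0.08],[0,0,0],0.45],[[0,-0.03,0.1],[0,0,0],0.45],[[0,-0.03,0.12],[0,0,0],0.45]])

```text
time_s: 3.2
eef_pos: [0.47, -0.0358, 0.0515]
eef_rot: [0.0, 0.986, 0.166, 0.0]
wrist_force: [-30.8, 5.4, 83.7]
opening: 0.451
grasp_force: 40.8
```

```bash
python3 go.py .4703 -.035 .05 0.332
```

```text
t 3.2 p [ 0.47   -0.0358  0.0515] F [-30.8   5.4  83.7] op 0.451 d [ 0.0005 -0.0007  0.0015] rv [0.001 0.    0.001]
```

Scaled: -0.1 m is -1, -0.05 m is -0.5.

Call:
pendant(increments=[[[0,0,-0.04],[0,0,0],0.45],[[0,0,-0.06],[0,0,0],0.45],[[0,0,-0.5],[0,0,0],0.45],[[0,0,-1],[0,0,0],0.5]])

```text
time_s: 3.7
eef_pos: [0.4675, -0.0348, 0.1456]
eef_rot: [-0.001, 0.986, 0.165, -0.001]
wrist_force: [0.8, -0.4, 0.5]
opening: 0.499
grasp_force: 0.0
```

```bash
python3 go.py .550 .2645 .10 0.33
```

```text
t 3.7 p [ 0.4675 -0.0348  0.1456] F [ 0.8 -0.4  0.5] op 0.499 d [ 0.1755 -0.2561  0.0457] rv [-0.002  0.002  0.002]
```

Scaled: -0.256 m is -2.56, 0.1755 m is 1.755.

Call:
pendant(increments=[[[1.755,-2.56,0],[0,0,0],0.6],[[1.755,-2.56,0],[0,0,0],0.6],[[1.755,-2.56,0],[0,0,0],0.6],[[1.755,-2.56,0],[0,0,0],0.6],[[1.755,-2.56,0.2],[0,0,0],0.6],[[1.755,-2.56,0.45],[0,0,0],0.6],[[1.755,-2.56,0.6],[0,0,0],0.6],[[1.755,-2.56,0.6],[0,0,0],0.6]])

```text
time_s: 4.7
eef_pos: [0.5498, 0.2631, 0.0838]
eef_rot: [0.0, 0.986, 0.165, -0.002]
wrist_force: [-0.7, -0.5, 0.6]
opening: 0.601
grasp_force: 0.0
```

```bash
python3 go.py .550 .2645 .022 0.33
python3 - <<'E'
from h import *
t=viewer.camera("top");s=viewer.camera("side")
cv2.imwrite("pics/m1.png",np.vstack([np.hstack([crop(t,198,239),crop(t,308,271)]),np.hstack([crop(s,212,328),crop(s,338,262)])]))
E
```

```text
t 4.7 p [0.5498 0.2631 0.0838] F [-0.7 -0.5  0.6] op 0.601 d [ 0.0008 -0.0013  0.0618] rv [-0.     0.003  0.001]
```

View pics/m1.png

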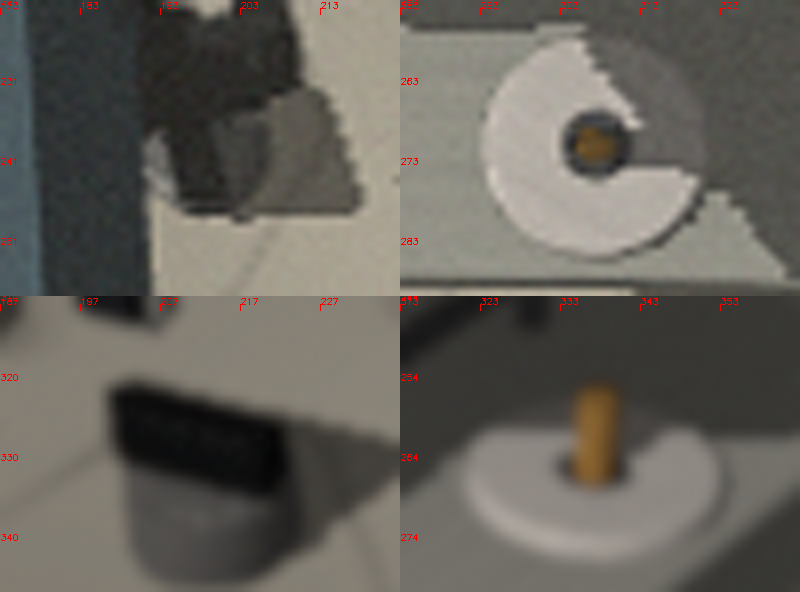

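The ring is now visibly pressed down, with more of the shaft showing at (337,262). The knob is still upright and undisturbed under the gripper, so I'm descending to grasp it.

Call:
pendant(increments=[[[0.01,-0.01,0.3],[0,0,0],0.6],[[0.01,-0.01,0.58],[0,0,0],0.6],[[0.01,-0.01,0.61],[0,0,0],0.5],[[0.01,-0.01,0.61],[0,0,0],0.3],[[0.01,-0.01,0.61],[0,0,0],0.1],[[0.01,-0.01,0.61],[0,0,0],0],[[0.01,-0.01,0.61],[0,0,0],0],[[0.01,-0.01,0.61],[0,0,0],0]])

```text
time_s: 5.8
eef_pos: [0.5532, 0.2654, 0.0262]
eef_rot: [-0.0, 0.986, 0.165, 0.002]
wrist_force: [0.1, -1.0, 5.8]
opening: 0.134
grasp_force: 62.0
```

```bash
python3 go.py .550 .2645 .022 0.33
python3 - <<'E'
from fit import *
I=viewer.camera("top").astype(float);wt=(300,263,20,17)
I=np.mean([viewer.camera("top").astype(float) for _ in range(4)],0)
It=np.clip(cut((I[...,2]-I[...,0])/(I[...,2]+5),wt),.15,.6)
for t in np.arange(-.9,.2,.1):
    f=lambda q:res(It,[mask("top",wt,[pr(rot(D(),q[0],q[1],t),.056,.083)],.3)])[0]
    r=minimize(f,[.47,-.035],method="Nelder-Mead",options=dict(initial_simplex=[[.47,-.035],[.474,-.035],[.47,-.031]]));print(round(t,2),r.x.round(4),round(r.fun,4))
E
```

```text
t 5.8 p [0.5532 0.2654 0.0262] F [ 0.1 -1.   5.8] op 0.134 d [-0.0033 -0.0002  0.0042] rv [ 0.001 -0.003  0.002]
-0.9 [ 0.4703 -0.0359] 0.0933
-0.8 [ 0.4704 -0.0358] 0.0684
-0.7 [ 0.4704 -0.0357] 0.0562
-0.6 [ 0.4704 -0.0356] 0.0402
-0.5 [ 0.4703 -0.0355] 0.0296
-0.4 [ 0.4705 -0.0355] 0.0264
-0.3 [ 0.4705 -0.0355] 0.0293
-0.2 [ 0.4705 -0.0354] 0.034
-0.1 [ 0.4703 -0.0353] 0.0446
-0.0 [ 0.4704 -0.0353] 0.0512
0.1 [ 0.4706 -0.0351] 0.0699
```

Call:
pendant(increments=[[[0,0,0],[0,0,0],0],[[0,0,0],[0,0,0],0],[[0,0,-0.1],[0,0,0],0],[[0,0,-0.5],[0,0,0],0],[[0,0,-1],[0,0,0],0],[[0,0,-1.4],[0,0,0],0],[[0,0,-1.4],[0,0,0],0],[[0,0,-1.4],[0,0,0],0]])

```text
time_s: 7.05
eef_pos: [0.5511, 0.2651, 0.1638]
eef_rot: [0.0, 0.986, 0.165, -0.0]
wrist_force: [-0.2, 0.3, -0.5]
opening: 0.133
grasp_force: 61.0
```

```bash
python3 go.py .4704 -.0353 .16 -0.39
python3 - <<'E'
from h import *
t=viewer.camera("top");s=viewer.camera("side");o=status.get_obs()
p=o["eef_pos"]-[0,0,.02];a=proj("top",p)[0].astype(int);b=proj("side",p)[0].astype(int);print(a,b,o["opening"])
cv2.imwrite("pics/m2.png",np.hstack([crop(t,*a),crop(s,*b)]));
E
```

```text
t 7.05 p [0.5511 0.2651 0.1638] F [-0.2  0.3 -0.5] op 0.133 d [-0.1742  0.2577  0.004 ] rv [0.    0.001 0.722]
[185 232] [206 280] 0.1340328786608088
```

View pics/m2.png

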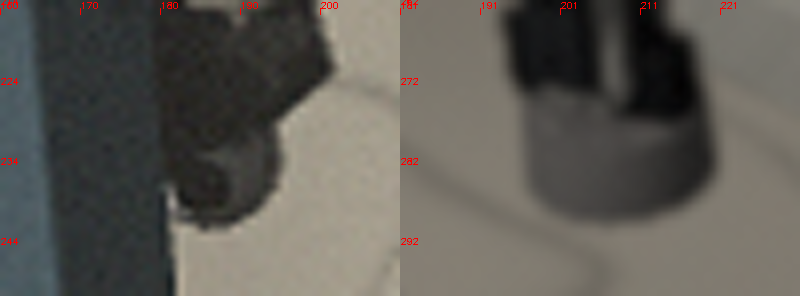

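The knob is held upright, with its skirt at about x 197–221 in the side view. Next I'm measuring its offset from the TCP along the bar and in height.

```bash
cat > f3.py <<'E'
from fit import *
A={n:np.mean([viewer.camera(n).astype(float) for _ in range(3)],0).mean(2) for n in("top","side")}
o=status.get_obs();p=o["eef_pos"];q=o["eef_rot"];psi=2*np.arctan2(q[2],q[1]);print(p.round(4),psi)
ex=np.array([np.cos(psi),np.sin(psi)])
def cyl(u,w,z): c=p[:2]+u*ex+w*np.array([-ex[1],ex[0]]);return pr(rot(circ(.022),*c,0),z,z+.02)
b=np.round(proj("side",p)[0]).astype(int);ws=(b[0]-17,b[1]-2,36,26)
t=np.round(proj("top",p)[0]).astype(int)
print("tip px",b,t)
Is=cut(A["side"],ws);np.set_printoptions(linewidth=220)
def fs(v): return res(Is,[mask("side",ws,[cyl(v[0],0,v[1])],.8)])[0]
s0=np.array([0,p[2]-.024])
r=minimize(fs,s0,method="Nelder-Mead",options=dict(initial_simplex=[s0,s0+[.004,0],s0+[0,.004]]));print("side u,z(under)-tcp",r.x[0],r.x[1]-p[2],r.fun)
np.save("k.npy",r.x)
wt=(t[0],t[1]+3,13,12)
It=cut(A["top"],wt);print(It.astype(int))
f2=lambda v:res(It,[mask("top",wt,[cyl(v[0],v[1],r.x[1])],.3)])[0]
r2=minimize(f2,[0,0],method="Nelder-Mead",options=dict(initial_simplex=[[0,0],[.004,0],[0,.004]]));print("top u,w",r2.x,r2.fun)
E
python3 f3.py
```

```text
[0.5514 0.2651 0.1636] 0.33180607342557444
tip px [205 270] [184 231]
side u,z(under)-tcp -0.002995601654052735 -0.022329793930053715 0.2699837184137455
[[ 37  42  52  71  71  67  60  61  60  53  59 100 156]
 [ 37  39  39  43  52  62  59  63  59  55  54  96 155]
 [ 36  37  38  35  45  64  61  61  58  49  70 132 154]
 [ 41  39  36  37  40  66  63  63  53  54  94 154 151]
 [ 40  37  35  37  36  52  61  56  50  61 111 154 151]
 [ 36  34  37  35  36  55  55  53  57 108 152 150 152]
 [ 33  37  44  51  57  53  49  54  96 152 153 151 152]
 [ 77  74  65  52  50  49  54 106 151 151 150 151 151]
 [ 74  62  56  67  79 102 152 150 151 151 151 152 151]
 [149 151 152 152 150 149 153 150 149 148 151 150 150]
 [149 147 149 150 149 151 149 149 150 150 149 150 148]
 [148 148 148 147 149 149 149 149 149 149 152 150 151]]
top u,w [-0.00306789  0.0003465 ] 0.03116157876578012
```

Scaled: 0.258 m is 2.58, -0.171 m is -1.71, 0.722 rad is 3.61.

```bash
python3 go.py .4732 -.0364 .13 -0.39
```

```text
t 7.45 p [0.5514 0.2651 0.1636] F [-0.6  0.7 -0.1] op 0.128 d [-0.1721  0.2596  0.0338] rv [0.    0.001 0.722]
```

Call:
pendant(increments=[[[-1.71,2.58,0],[0,0,3.61],0],[[-1.71,2.58,0],[0,0,3.61],0],[[-1.71,2.58,0],[0,0,3.61],0],[[-1.71,2.58,0],[0,0,3.61],0],[[-1.71,2.58,0],[0,0,3.61],0],[[-1.71,2.58,0.2],[0,0,3.61],0],[[-1.71,2.58,0.35],[0,0,3.61],0],[[-1.71,2.58,0.35],[0,0,3.61],0]])

```text
time_s: 8.45
eef_pos: [0.473, -0.0336, 0.1279]
eef_rot: [-0.0, 0.981, -0.193, -0.002]
wrist_force: [-0.3, -0.0, -0.7]
opening: 0.129
grasp_force: 61.0
```

```bash
python3 go.py .4732 -.0364 .12 -0.39
```

```text
t 8.45 p [ 0.473  -0.0336  0.1279] F [-0.3 -0.  -0.7] op 0.129 d [0.0013 0.0025 0.0079] rv [0.    0.003 0.001]
```

Scaled: 0.008 m is 0.08, 0.0015 m is 0.015.

Call:
pendant(increments=[[[0.01,0.015,0.08],[0,0,0],0],[[0.01,0.015,0.08],[0,0,0],0],[[0.01,0.015,0.08],[0,0,0],0]])

```text
time_s: 8.82
eef_pos: [0.4747, -0.0359, 0.1215]
eef_rot: [0.0, 0.981, -0.193, 0.0]
wrist_force: [1.2, -0.1, -0.1]
opening: 0.129
grasp_force: 61.0
```

```bash
python3 f3.py; python3 go.py .4732 -.0364 .112 -0.39; python3 - <<'E'
from h import *
t=viewer.camera("top");s=viewer.camera("side");p=status.get_obs()["eef_pos"]
a=proj("top",p)[0].astype(int);b=proj("side",p)[0].astype(int)
cv2.imwrite("pics/m3.png",np.hstack([crop(t,*a),crop(s,*b)]))
E
```

```text
[ 0.4746 -0.0362  0.1215] -0.3901255265889233
tip px [337 239] [307 267]
side u,z(under)-tcp 0.006407238855957983 -0.008725074842572275 0.7983317006746578
[[ 80  82  81  82  82  80  84  83  83  84  80  83  86]
 [ 81  80  79  82  82  82  82  83  83  83  83  81  87]
 [ 78  79  80  80  81  82  81  81  82  81  82  82  82]
 [ 80  78  79  78  81  81  79  82  81  80  82  84  77]
 [ 76  79  78  80  77  81  79  78  82  81  81  83  65]
 [ 76  77  76  79  80  80  80  79  79  80  81  79  52]
 [ 74  76  75  76  77  78  77  77  76  79  81  74  47]
 [ 71  73  73  75  76  74  76  78  80  78  81  60  57]
 [ 50  68  73  73  73  74  77  76  77  78  72  50  69]
 [ 46  44  63  71  71  72  72  72  75  76  67  55  82]
 [ 85  46  42  42  62  69  71  74  71  73  58  59  87]
 [164 135 131  89  47  59  67  70  72  69  52 112  96]]
top u,w [ 0.00348471 -0.01271814] 0.9156098141869539
t 9.125 p [ 0.4746 -0.0362  0.1215] F [-0.3  0.4 -1.7] op 0.13 d [-0.0012  0.0007  0.0095] rv [-0. -0. -0.]
```

View pics/m3.png

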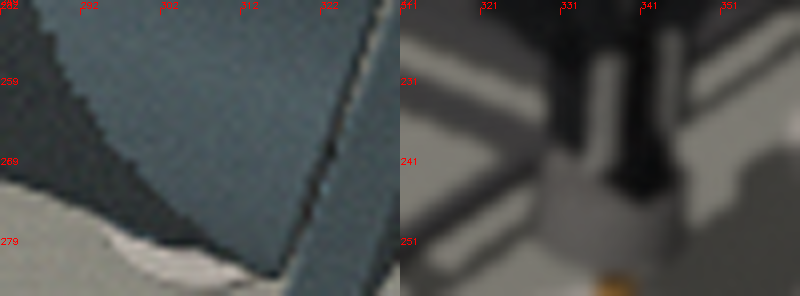

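Top is occluded by the arm. The side view shows the skirt (about x 328–347) centred over the shaft at (338,254). I'm descending slowly and watching the force.

Call:
pendant(increments=[[[-0.012,0.007,0.06],[0,0,0],0],[[-0.012,0.007,0.12],[0,0,0],0],[[-0.012,0.007,0.16],[0,0,0],0],[[-0.012,0.007,0.19],[0,0,0],0],[[-0.012,0.007,0.21],[0,0,0],0],[[-0.012,0.007,0.21],[0,0,0],0]])

```text
time_s: 9.98
eef_pos: [0.473, -0.0364, 0.1002]
eef_rot: [-0.0, 0.981, -0.194, -0.0]
wrist_force: [0.2, -0.2, -0.8]
opening: 0.131
grasp_force: 61.0
```

```bash
python3 go.py .4732 -.0364 .088 -0.39
```

```text
t 9.975 p [ 0.473  -0.0364  0.1002] F [ 0.2 -0.2 -0.8] op 0.131 d [ 0.0002 -0.0001  0.0122] rv [ 0.  0. -0.]
```

Scaled: 0.012 m is 0.12, 0.011 m is 0.11.

Call:
pendant(increments=[[[0,0,0.04],[0,0,0],0],[[0,0,0.07],[0,0,0],0],[[0,0,0.1],[0,0,0],0],[[0,0,0.11],[0,0,0],0],[[0,0,0.12],[0,0,0],0],[[0,0,0.12],[0,0,0],0]])

```text
time_s: 10.72
eef_pos: [0.4732, -0.0364, 0.0885]
eef_rot: [0.0, 0.981, -0.194, 0.0]
wrist_force: [-1.6, 0.6, 3.9]
opening: 0.133
grasp_force: 61.5
```

```bash
python3 go.py .4732 -.0364 .088 -0.39
```

```text
t 10.725 p [ 0.4732 -0.0364  0.0885] F [-1.6  0.6  3.9] op 0.133 d [ 0.     -0.      0.0005] rv [-0. -0. -0.]
```

The manual's scale: shifts go in units of 100 mm and turns go in units of 0.2 rad. Converting my numbers, 0.007 m is 0.07, 0.006 m is 0.06.

Call:
pendant(increments=[[[0,0,0],[0,0,0],0],[[0,0,0],[0,0,0],0],[[0,0,0.02],[0,0,0],0],[[0,0,0.04],[0,0,0],0],[[0,0,0.06],[0,0,0],0],[[0,0,0.07],[0,0,0],0],[[0,0,0.07],[0,0,0],0]])

```text
time_s: 11.6
eef_pos: [0.4736, -0.0365, 0.0833]
eef_rot: [0.0, 0.981, -0.194, 0.0]
wrist_force: [-8.9, 2.4, 24.3]
opening: 0.129
grasp_force: 64.3
```

```bash
python3 go.py .4732 -.0364 .080 -0.39
```

```text
t 11.6 p [ 0.4736 -0.0365  0.0833] F [-8.9  2.4 24.3] op 0.129 d [-0.0004  0.      0.0033] rv [ 0.    -0.001  0.   ]
```

```bash
python3 - <<'E'
from fit import *
s=viewer.camera("side");k=(.4704,-.0353,-.39)
x,y,w,h,S=337,258,50,37,16
c=crop(s,x,y,w,h,S);c0=c.copy()
for P,col in((pr(rot(circ(.022),*k),.058,.078),(0,255,0)),(pr(rot(circ(.036),*k),.056,.056),(255,0,0))):
    q=(proj("side",P)-[x-w//2,y-h//2]+.5)*S
    cv2.polylines(c,[cv2.convexHull(q.astype(np.int32))],True,col,1)
cv2.imwrite("pics/m4.png",c)
E
```

```text
(no output)
```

View pics/m4.png

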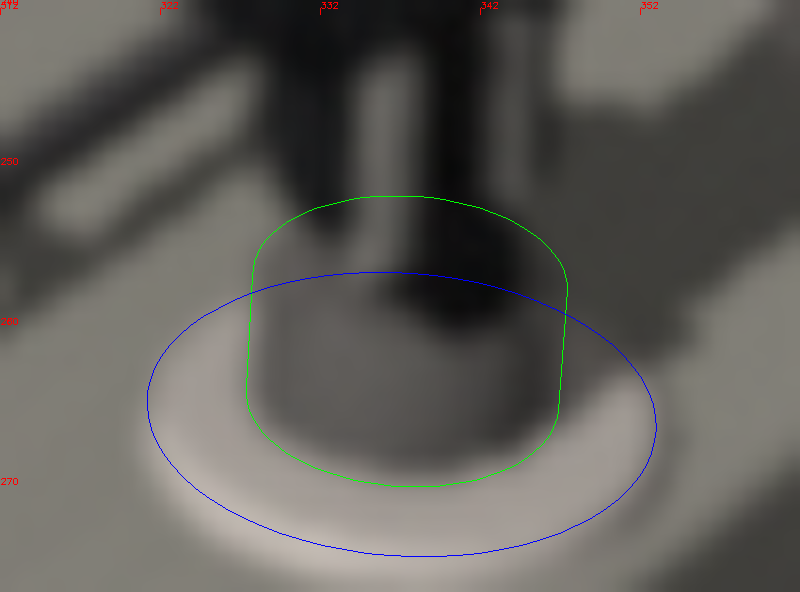

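The picture leaves it unclear whether the knob is 2 mm too high, so I'll press a bit further to test the stop.

Call:
pendant(increments=[[[0,0,0.01],[0,0,0],0],[[0,0,0.02],[0,0,0],0],[[0,0,0.02],[0,0,0],0]])

```text
time_s: 12.02
eef_pos: [0.474, -0.0366, 0.0829]
eef_rot: [0.0, 0.981, -0.194, 0.0]
wrist_force: [-15.3, 4.3, 39.9]
opening: 0.132
grasp_force: 66.4
```

```bash
python3 go.py .4732 -.0364 .080 -0.39
```

```text
t 12.025 p [ 0.474  -0.0366  0.0829] F [-15.3   4.3  39.9] op 0.132 d [-0.0008  0.0001  0.0029] rv [ 0.    -0.001  0.   ]
```

Call:
pendant(increments=[[[0,0,0.01],[0,0,0],0],[[0,0,0.02],[0,0,0],0],[[0,0,0.02],[0,0,0],0]])

```text
time_s: 12.4
eef_pos: [0.4755, -0.0371, 0.0821]
eef_rot: [0.0, 0.981, -0.194, 0.002]
wrist_force: [-13.1, 3.6, 45.7]
opening: 0.132
grasp_force: 68.2
```

```bash
python3 go.py .4732 -.0364 .080 -0.39
```

```text
t 12.4 p [ 0.4755 -0.0371  0.0821] F [-13.1   3.6  45.7] op 0.132 d [-0.0023  0.0003  0.0021] rv [-0.    -0.004  0.   ]
```

Call:
pendant(increments=[[[-0.01,0,-0.02],[0,0,0],0],[[-0.01,0,-0.035],[0,0,0],0],[[-0.01,0,-0.035],[0,0,0],0]])

```text
time_s: 12.78
eef_pos: [0.4746, -0.0369, 0.0829]
eef_rot: [0.0, 0.981, -0.194, 0.003]
wrist_force: [-0.7, 1.3, 14.4]
opening: 0.133
grasp_force: 64.0
```

```bash
python3 go.py .4732 -.0364 .080 -0.39; cat > f4.py <<'E'
from fit import *
A=np.load("avg.npz")["side"].mean(2)
B=np.mean([viewer.camera("side").astype(float) for _ in range(6)],0).mean(2);np.savez("b.npz",B)
def run(I,x,y,zb,name,zs):
    c=np.round(proj("side",[x,y,.056])[0]).astype(int);w=(c[0]-14,c[1]-2,29,20);J=cut(I,w)
    def f(q):
        P=lambda r,z0,z1:pr(rot(circ(r),x+q[0],y+q[1],0),z0,z1)
        ring=np.vstack([P(.036,.056,.056),P(.038,.05,.05)])
        return res(J,[mask("side",w,[ring],.8),mask("side",w,[P(.022+q[3],q[2],q[2]+.02)],.8)])[0]
    s0=np.array([0,0,zb,0]);best=None
    r=minimize(f,s0,method="Nelder-Mead",options=dict(initial_simplex=np.vstack([s0,s0+np.diag([.004,.004,.004,-.002])]),maxiter=500));print(name,r.x.round(4),round(r.fun,4))
run(A,.474,-.195,.066,"fitted",0)
run(B,.474,-.195,.066,"fitted now",0)
run(B,.4704,-.0353,.06,"ours",0)
E
python3 f4.py
```

```text
t 12.775 p [ 0.4746 -0.0369  0.0829] F [-0.7  1.3 14.4] op 0.133 d [-0.0015  0.0001  0.0029] rv [-0.    -0.006 -0.   ]
fitted [-0.0066 -0.001   0.0665  0.0041] 0.2491
fitted now [-0.0043 -0.0024  0.061   0.0045] 0.7439
ours [-0.0016 -0.001   0.063   0.0037] 0.2261
```

Kinematics suggest the knob is home, with a grip offset of about 25 mm. To settle it, I'll release, probe the knob's top with closed fingertips (104 mm expected at rest when home), and finish by pressing from above.

Call:
pendant(increments=[[[0,0,-0.03],[0,0,0],0],[[0,0,-0.07],[0,0,0],0],[[0,0,-0.08],[0,0,0],0.3],[[0,0,-0.08],[0,0,0],0.4],[[0,0,-0.08],[0,0,0],0.4],[[0,0,-0.3],[0,0,0],0.4],[[0,0,-0.5],[0,0,0],0.3],[[0,0,-0.5],[0,0,0],0]])

```text
time_s: 14.08
eef_pos: [0.473, -0.0363, 0.1318]
eef_rot: [0.0, 0.981, -0.194, 0.001]
wrist_force: [-0.7, 0.3, -0.2]
opening: 0.101
grasp_force: 0.0
```

```bash
python3 f4.py; python3 go.py .4704 -.0353 .108 -0.39
python3 - <<'E'
from h import *
s=viewer.camera("side");t=viewer.camera("top")
cv2.imwrite("pics/m5.png",np.hstack([crop(s,337,255),crop(s,374,230)]))
E
```

```text
fitted [-0.0066 -0.001   0.0665  0.0041] 0.2491
fitted now [-0.0082 -0.0012  0.0622  0.0018] 0.6563
ours [-0.0051 -0.0009  0.0688  0.0044] 0.2414
t 14.375 p [ 0.4715 -0.0358  0.1298] F [-1.   0.5 -0.9] op 0.001 d [-0.0012 -0.0001  0.0218] rv [ 0.     0.002 -0.   ]
```

View pics/m5.png

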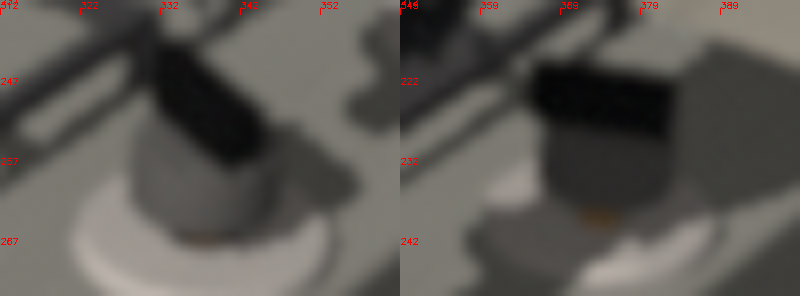

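Our knob sits upright with the same sliver of brass under the skirt, at (337,267), as the fitted knob shows at (374,239). It's home, so I'm pressing from above with closed fingers.

Call:
pendant(increments=[[[-0.012,0,0.15],[0,0,0],0],[[-0.012,0,0.22],[0,0,0],0],[[-0.012,0,0.25],[0,0,0],0],[[-0.012,0,0.27],[0,0,0],0],[[-0.012,0,0.27],[0,0,0],0]])

```text
time_s: 15.1
eef_pos: [0.4712, -0.0356, 0.104]
eef_rot: [-0.0, 0.981, -0.194, 0.0]
wrist_force: [-0.7, -0.0, 2.6]
opening: 0.001
grasp_force: 0.9
```

```bash
python3 go.py .4704 -.0353 .096 -0.39
```

```text
t 15.1 p [ 0.4712 -0.0356  0.104 ] F [-0.7 -0.   2.6] op 0.001 d [-0.0008  0.      0.008 ] rv [-0. -0. -0.]
```

Call:
pendant(increments=[[[0,0,0.03],[0,0,0],0],[[0,0,0.05],[0,0,0],0],[[0,0,0.07],[0,0,0],0],[[0,0,0.08],[0,0,0],0],[[0,0,0.08],[0,0,0],0]])

```text
time_s: 15.72
eef_pos: [0.4713, -0.0356, 0.0961]
eef_rot: [-0.0, 0.981, -0.194, 0.0]
wrist_force: [-1.9, 0.9, 6.2]
opening: 0.003
grasp_force: 3.2
```

```bash
python3 go.py .4704 -.0353 .096 -0.39
```

```text
t 15.725 p [ 0.4713 -0.0356  0.0961] F [-1.9  0.9  6.2] op 0.003 d [-0.0009  0.      0.0001] rv [-0. -0. -0.]
```

First contact came at 104 mm, so the knob is exactly home, and it is now pressed to 96 mm, the full travel. I'll add a little preload and hand in.

Call:
pendant(increments=[[[0,0,0.008],[0,0,0],0],[[0,0,0.008],[0,0,0],0],[[0,0,0.008],[0,0,0],0],[[0,0,0.008],[0,0,0],0]])

```text
time_s: 16.23
eef_pos: [0.4717, -0.0357, 0.096]
eef_rot: [0.0, 0.981, -0.194, 0.001]
wrist_force: [-3.2, 0.5, 10.5]
opening: -0.001
grasp_force: 5.3
```

```bash
python3 go.py .4704 -.0353 .096 -0.39 && python3 -c "
from bench import ctrl, viewer, status
print(ctrl.hand_in())"
```

```text
t 16.225 p [ 0.4717 -0.0357  0.096 ] F [-3.2  0.5 10.5] op -0.001 d [-0.0013  0.0001 -0.    ] rv [-0.    -0.001 -0.   ]
the job is handed in; nothing more can be done
None
```

The job is handed in at 16.2 s: the trim ring is down, the knob is home on the D-shaft, and closed fingertips hold it pressed to the shaft's stop with about 10 N; no verdict came back from the hand-in.

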